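# Hang the stencil frame on the register pins

## Robot

A 6-joint arm with a two-finger parallel gripper is mounted at the origin on the work surface. World frame = base frame: x ahead of the robot, y to its left, z up, the work surface at z = 0. Lengths are in m, angles in rad, forces in N, time in s.
With the tool pointing down it reaches from about 0.35 to 0.875 m from the base axis. Payload 4.2 kg.
Tool frame: the origin (TCP) lies between the finger pads; the fingertips stand 22 mm ahead of it and the grasp point (between the pads) lies 3 mm ahead of it; x points along the fingers, y is the direction in which the jaws open and shut, and the axes are right-handed (so a half turn about x gives the same grasp; the last joint's range is limited). The gripper opens to 87 mm and grips with 3 to 60 N. Pads are 19 mm wide; open, the fingers measure 117 mm over their backs; the gripper's body (75 mm by 190 mm) begins 51 mm behind the grasp point.
Start: joints at [1.437, 0.385, 0.008, 0, -1.194, -0.259], TCP at [0.239, 0.577, 0.245] pointing down, gripper open.
Joint ranges: [-3.14, 3.14], [-1.21, 2.06], [-1.07, 1.41], [-3.16, 2.05], [-2.99, -0.16], [-3.1, 3.1]. Speed limits (rad/s): [2.79, 2.79, 3.14, 3.14, 3.14, 3.14].

## Interface

Orientations are given as a 3x3 rotation matrix whose columns are the frame's x, y, z axes.
In Python, from bench import telemetry, vision, finish_job gives the robot as it stands.
- The arm moves only by the shell command python3 -m pendant 'ROWS' [FORCE]. ROWS is JSON, a list of rows, each a list of 7 numbers: the shift along the tool's x, y, z in m, then the turn, a rotation vector about the tool's x, y, z in rad, then the gripper's target within -1 to 1 (shut at 1, half-way at 0, fully open at -1). In form: [[dx, dy, dz, ax, ay, az, jaw], ...]. A call has 1 to 5 rows; each row shifts and turns the commanded pose from where the row before left it, along the tool's axes as they then stand; what a row does not reach is not made up. A row lasts 1/8 s, in which the tool goes at most 62.5 mm and 10.7 degrees, less where a joint would pass 70% of its speed; a pose out of reach is approached as far as the arm can. A call with a gripper value outside its range is refused whole. The fingers move at their own pace and stop on an object; FORCE is the grip in N (left out, the last holds). Time passes only in rows, so rows that do not move let the fingers close. It gives the time, the measured TCP pose, the force and the opening at its end, in the units of the state.
- telemetry.get_obs(): the state, without advancing time (a new reading comes with each control period).
- vision.camera(name): name is "scene" or "top"; returns the picture (400x640x3 uint8, red, green, blue); there is no depth.
- vision.calibration(name): a dict with "fov_y" (degrees; the focal length in pixels is half the picture's height over the tangent of half this angle, whatever the lens; pixels are square), "cx", "cy" (the principal point, pixels), "world_to_cam" (4x4, takes a point from world to camera coordinates). Camera axes: x right, y up, looking along -z (the intrinsics and any distortion apply to the point x, -y, -z); pixel columns grow to the right and rows downward; lengths in m; the calibration is good to about 2 mm. A picture is of the moment at which its call begins. calibration takes no time and is no camera call.
- finish_job(): hands the job in, once; it reports no verdict.
The state is a dict: "clock": time; "q": joint angles; "joint_vel": joint speeds; "tau": joint torques, N m; "eef_pos": TCP position; "tcp_rot": TCP orientation; "contact_force": force on the tool from outside, world axes, zero at the start; "wrist_torque": the same for the moment, N m; "opening": finger opening in m.
Only numpy, scipy, OpenCV 4.12 (cv2) and the standard library are available. Lean on these libraries where they do the work, as an engineer would, in place of code of your own. Each camera call takes 0.05 s, during which the arm holds its last target.

## Task

Take the stencil frame by its wooden grip, feel out the two register pins of the board under light pressure, and let the frame down over both pins at once, gently and without forcing it, until it lies flat on the board. Then turn the hold-down clip square over the frame's edge and let go. Leave the jar, tin and brush where they are.

Things in the scene. Friction and masses are not known exactly. Their poses are not given: they have to be found in the camera images.
- frame: Aluminium stencil frame lying flat, 160 mm along its x, 230 along its y, 12 thick, about 0.45 kg, two brass windows beside a middle bar along y. Origin: centre of the underside, z up. Register holes go through the middle bar at x = 0: y = +75 mm (round, 12 mm diameter) and y = -75 mm (12 mm along x, 16 along y). It fits the pins either way round (half a turn about z).
- frame_grip (a point): Top centre of the wooden grip block that stands on the frame's middle bar: 22 mm along the frame's x, 70 mm along its y, from 12 to 56 mm above the frame's underside, straight above the frame's origin. Grip it across its 22 mm. Axes as the frame's.
- board: Plywood registration board, fixed: 220 mm along its x (-125 to +95 mm), 290 along its y, flat top 22 mm above the bench, glass strips let in flush. Origin on the bench under the middle of the pin slot, z up. Frame home: underside on the board's top, axes parallel to the board's, origin over the pins' mid-point. More than 60 N between frame and board or pins is forcing.
- pin_slot (a point): Middle of the slot in the board's top, along the board's y at x = 0. In it a clamped pin bar carries two rigid upright pins 150 mm apart, 10 mm diameter, 16 mm above the top, flat tip with edges broken 0.8 mm. The pins' mid-point lies anywhere within -20 to +20 mm along y of this point: not measured, to be seen or felt. On the pin tips the frame stands 16 mm too high.
- clip (a joint): Hold-down clip: flat steel arm 18 mm wide, 61 mm long, on a vertical pivot at board x = -100 mm, y = 0. Rad, anticlockwise from above: 0 = arm along the board's -y (open; starts at -0.35 to 0.05), 1.57 = arm along the board's +x, over the frame's edge, 1.5 mm above it. Stops at -0.4 and 1.65. About 1.5 N at the lug turns it; it stays where left.
- clip_lug (a point): Top centre of the clip's upright lug, a round black post 12 mm diameter, 30 mm tall, standing on the arm 42 mm from the pivot; its top is 70.5 mm above the bench. Pinch it or push it sideways to turn the clip.
- jar: Bystander: open glass jar, 68 mm diameter, 88 mm tall, origin under its centre.
- tin: Bystander: closed paint tin, 80 mm diameter, 75 mm tall, origin under its centre.
- brush: Bystander: brush with a yellow handle lying on the bench, 200 mm long.

How it is judged:
By the outcome, as a careful person would: the job done as asked, in the order asked, and still so for the second after the job is handed in, with the robot touching nothing.
It also fails if it takes over 72 s, if anything falls off the work surface, if the arm or the gripper's body presses on something with over 40 N, if the wrist force passes 120 N, or if a joint passes its speed limit or range.

## Working session

There is one attempt and no reset: what is moved stays moved. The work goes in short steps, Python scripts to look and compute and a shell command to move; the robot and the scene stay as the last step left them, time stands still between calls to the robot, and variables do not carry over. Pictures are saved under pics/ and viewed, and the job is handed in when it is done.

```bash
ls; mkdir -p pics
python3 - <<'E'
from bench import telemetry, vision
import cv2
o=telemetry.get_obs()
print(o)
for n in ("scene","top"):
    im=vision.camera(n); cv2.imwrite(f"pics/{n}0.png",im[:,:,::-1]); print(n,vision.calibration(n))
E
```

```text
pics
{'clock': 0.0, 'q': array([ 1.43657842e+00,  3.85582806e-01,  6.60323355e-03, -5.07923948e-04,
       -1.19399255e+00, -2.58581862e-01]), 'joint_vel': array([ 1.74626551e-04, -1.36679562e-03, -2.69607824e-04, -6.73112816e-04,
       -1.07265866e-03, -3.67309005e-05]), 'tau': array([ 1.05607724e-03, -3.90665460e+01,  1.87407196e+01,  4.22014207e+00,
        1.09342372e-02, -1.97127492e-04]), 'eef_pos': array([0.23901122, 0.57688467, 0.24343354]), 'tcp_rot': array([[-7.59191175e-04, -3.82948733e-01, -9.23769285e-01],
       [-2.09297819e-03, -9.23766919e-01,  3.82949473e-01],
       [-9.99997522e-01,  2.22416083e-03, -1.00187656e-04]]), 'contact_force': array([ 0.73176711,  0.23132483, -0.62924419]), 'wrist_torque': array([0.03400711, 0.0311566 , 0.04897294]), 'opening': 0.08705626561578123}
scene {'fov_y': 50.7191250376906, 'cx': 319.6562079487965, 'cy': 197.53947108230142, 'world_to_cam': array([[-0.12492483,  0.99197868,  0.01928958,  0.09094899],
       [-0.64450691, -0.09591656,  0.7585584 ,  0.29883311],
       [ 0.75432395,  0.08233051,  0.65131948, -1.52995284],
       [ 0.        ,  0.        ,  0.        ,  1.        ]])}
top {'fov_y': 42.331881027353475, 'cx': 321.64996884544036, 'cy': 195.7661535812074, 'world_to_cam': array([[ 0.02945786, -0.99954497, -0.00648689, -0.00960249],
       [ 0.98120013,  0.02767767,  0.19099805, -0.5745926 ],
       [-0.1907316 , -0.01199133,  0.98156898, -1.46170588],
       [ 0.        ,  0.        ,  0.        ,  1.        ]])}
```

View pics/scene0.png

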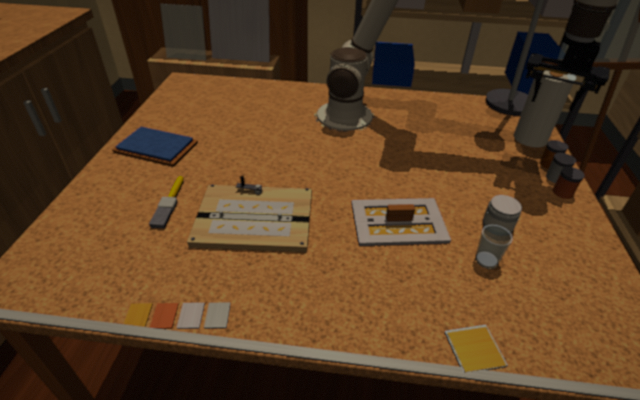

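View pics/top0.png

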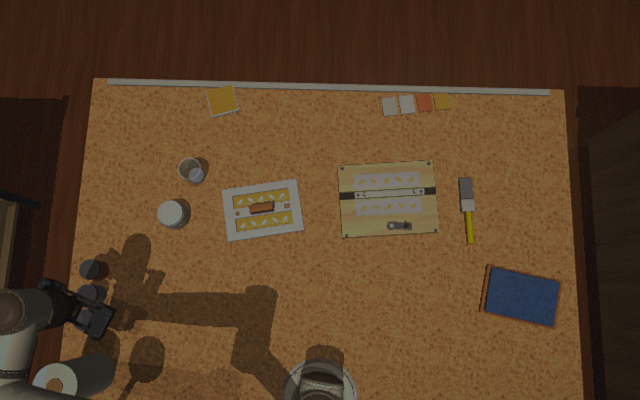

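Run:
```python
import cv2
a=cv2.imread("pics/top0.png"); s=cv2.imread("pics/scene0.png")
c=cv2.resize(a[145:250,210:330],None,fx=5,fy=5,interpolation=cv2.INTER_CUBIC); cv2.imwrite("pics/t_frame.png",cv2.convertScaleAbs(c,alpha=1.5))
c=cv2.resize(a[150:250,325:450],None,fx=6,fy=6,interpolation=cv2.INTER_CUBIC)[:600]; cv2.imwrite("pics/t_board.png",cv2.convertScaleAbs(c,alpha=1.5))
c=cv2.resize(s[170:255,185:320],None,fx=5,fy=5,interpolation=cv2.INTER_CUBIC); cv2.imwrite("pics/s_board.png",cv2.convertScaleAbs(c,alpha=1.5))
c=cv2.resize(s[185:255,340:460],None,fx=5,fy=5,interpolation=cv2.INTER_CUBIC); cv2.imwrite("pics/s_frame.png",cv2.convertScaleAbs(c,alpha=1.5))
```

```text
(no output)
```

View pics/t_frame.png

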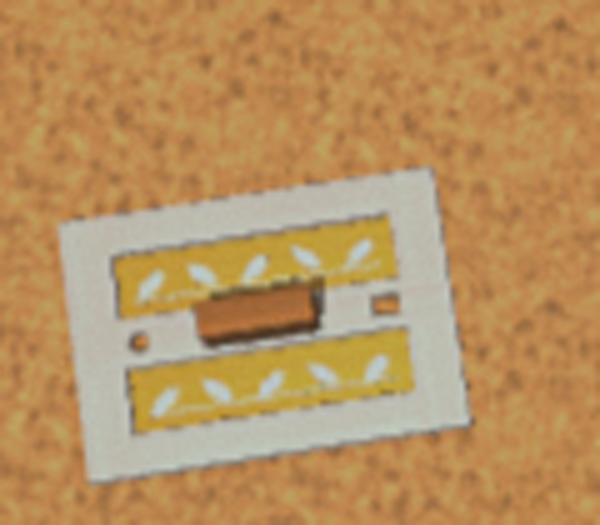

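View pics/t_board.png

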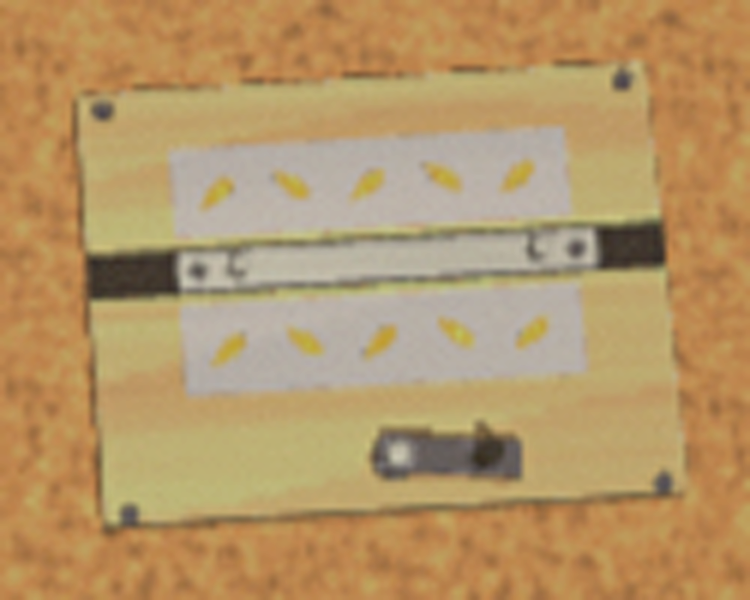

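View pics/s_board.png

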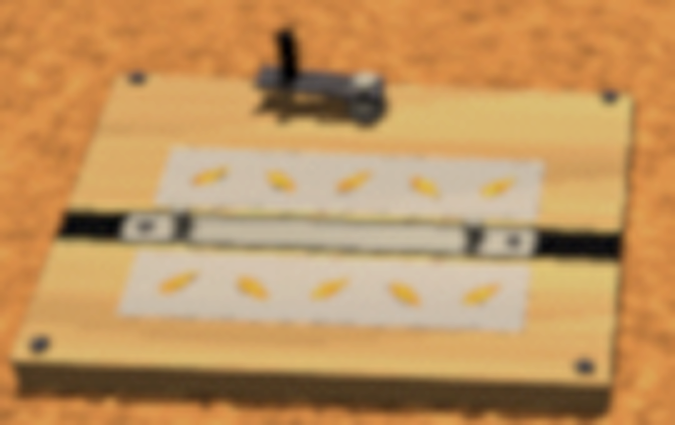

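View pics/s_frame.png

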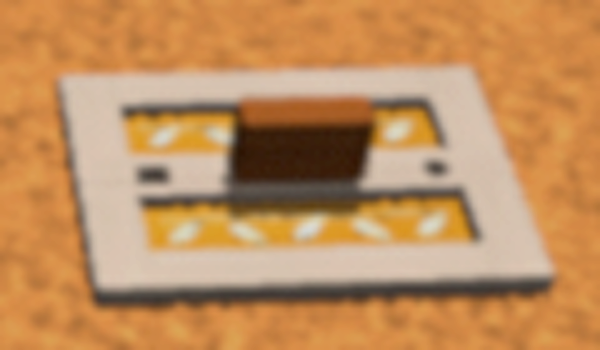

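```bash
cat > h.py <<'E'
import numpy as np, cv2
from bench import telemetry, vision
from scipy.optimize import least_squares
def K(n):
    c=vision.calibration(n); f=200/np.tan(np.radians(c['fov_y'])/2); return f,c['cx'],c['cy'],np.array(c['world_to_cam'])
def ray(n,p,z):
    f,cx,cy,T=K(n); d=np.array([(p[0]-cx)/f,-(p[1]-cy)/f,-1.]); R=T[:3,:3]; o=-R.T@T[:3,3]; d=R.T@d
    return o+d*(z-o[2])/d[2]
def proj(n,P):
    f,cx,cy,T=K(n); c=T[:3,:3]@np.asarray(P)+T[:3,3]; return np.array([cx+f*c[0]/-c[2],cy-f*c[1]/-c[2]])
def pose(obs,z=None):
    """obs: list (cam,pix,(lx,ly,lz)); fit x,y,yaw given base z"""
    def W(v,l): c,s=np.cos(v[2]),np.sin(v[2]); return [v[0]+c*l[0]-s*l[1],v[1]+s*l[0]+c*l[1],z+l[2]]
    def r(v): return np.concatenate([proj(n,W(v,l))-p for n,p,l in obs])
    return r
def fit(obs,v0,z):
    s=least_squares(pose(obs,z),v0,loss='soft_l1'); return s.x,pose(obs,z)(s.x).reshape(-1,2)
E
python3 - <<'E'
from h import *
a=cv2.imread("pics/top0.png"); s=cv2.imread("pics/scene0.png")
def quad(im,mask,box):
    x0,y0,x1,y1=box; m=np.zeros(mask.shape,np.uint8); m[y0:y1,x0:x1]=mask[y0:y1,x0:x1]
    m=cv2.morphologyEx(m,cv2.MORPH_OPEN,np.ones((3,3)))
    cs,_=cv2.findContours(m,cv2.RETR_EXTERNAL,cv2.CHAIN_APPROX_NONE); c=cv2.convexHull(max(cs,key=cv2.contourArea))
    return cv2.approxPolyN(c,4,ensure_convex=True).reshape(-1,2)
for n,im,fb,bb in(("top",a,(215,170,312,248),(330,152,446,246)),("scene",s,(345,190,455,248),(188,180,318,255))):
    h=cv2.cvtColor(im,cv2.COLOR_BGR2HSV); 
    for nm,(x,y) in {"top":dict(frame=(228,195),board=(345,185),cork=(320,180),pins=(380,195)),"scene":dict(frame=(360,235),board=(205,240),cork=(330,200),pins=(250,217))}[n].items(): print(n,nm,h[y-1:y+2,x-1:x+2].reshape(-1,3).mean(0))
E
```

```text
top frame [ 23.33333333  22.         125.66666667]
top board [ 24.22222222  98.88888889 126.66666667]
top cork [ 16.         146.66666667 126.66666667]
top pins [ 21.66666667  32.22222222 124.66666667]
scene frame [ 14.22222222  45.88888889 142.88888889]
scene board [ 19.         128.77777778 144.88888889]
scene cork [ 14.33333333 170.11111111 141.66666667]
scene pins [ 20.11111111  45.44444444 127.11111111]
```

Run:
```python
from h import *
a=cv2.imread("pics/top0.png"); s=cv2.imread("pics/scene0.png")
def quad(im,thr,box):
    x0,y0,x1,y1=box
    sub=cv2.resize(im[y0:y1,x0:x1],None,fx=4,fy=4,interpolation=cv2.INTER_CUBIC)
    sat=cv2.GaussianBlur(cv2.cvtColor(sub,cv2.COLOR_BGR2HSV)[:,:,1],(0,0),3)
    m=(sat<thr).astype(np.uint8)*255
    m=cv2.morphologyEx(m,cv2.MORPH_OPEN,np.ones((15,15)))
    cs,_=cv2.findContours(m,cv2.RETR_EXTERNAL,cv2.CHAIN_APPROX_NONE); c=cv2.convexHull(max(cs,key=cv2.contourArea))
    q=cv2.approxPolyN(c,4,ensure_convex=True).reshape(-1,2).astype(float)
    v=cv2.cvtColor(m,cv2.COLOR_GRAY2BGR); cv2.polylines(sub,[q.astype(int)],True,(0,0,255),1)
    return (q+.5)/4-.5+[x0,y0],sub
out=[]
for nm,n,im,thr,b in(("frame","top",a,85,(215,170,312,248)),("board","top",a,122,(330,152,446,246)),("frame","scene",s,105,(345,190,455,248)),("board","scene",s,150,(188,180,318,255))):
    q,v=quad(im,thr,b); cv2.imwrite(f"pics/q_{nm}_{n}.png",v)
    z=.012 if nm=="frame" else .022
    w=np.array([ray(n,p,z)[:2] for p in q]); 
    print(nm,n,q.round(1).tolist(),(1000*w).round(1).tolist(),'edges',(1000*np.linalg.norm(w-np.roll(w,-1,0),axis=1)).round(1))
t=[cv2.imread(f"pics/q_{x}.png") for x in("frame_top","board_top","frame_scene","board_scene")]
c=np.zeros((700,1000,3),np.uint8)
for i,v in enumerate(t): y,x=350*(i//2),500*(i%2); v=v[:350,:500]; c[y:y+v.shape[0],x:x+v.shape[1]]=v
cv2.imwrite("pics/q.png",cv2.resize(c,(800,560)))
```

```text
frame top [[304.4, 229.9], [227.4, 241.9], [220.9, 188.9], [296.1, 177.4]] [[477.9, 56.0], [435.5, 283.7], [595.7, 313.8], [637.9, 86.9]] edges [231.6 163.  230.8 162.9]
board top [[439.4, 231.9], [341.6, 237.6], [336.6, 165.4], [432.4, 159.4]] [[482.2, -343.9], [456.8, -55.3], [676.4, -35.3], [703.3, -325.8]] edges [289.7 220.5 291.7 221.8]
frame scene [[452.1, 242.6], [358.6, 245.4], [350.4, 199.6], [433.9, 197.4]] [[603.7, 313.5], [645.9, 85.1], [478.7, 53.3], [435.1, 282.3]] edges [232.3 170.2 233.2 171.5]
board scene [[311.9, 187.9], [306.6, 250.9], [183.9, 246.1], [210.1, 179.1]] [[456.2, -56.5], [690.6, -36.2], [717.1, -326.7], [460.2, -347.4]] edges [235.3 291.7 257.7 290.9]
```

View pics/q.png

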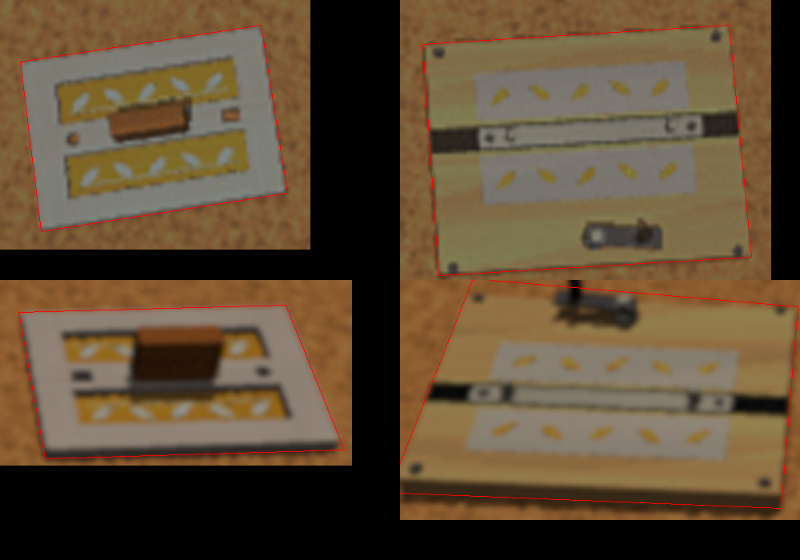

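Run:
```python
from h import *
a=cv2.imread("pics/top0.png")
c=a[180:205,350:428]; c=cv2.resize(c,None,fx=10,fy=10,interpolation=cv2.INTER_CUBIC); cv2.imwrite("pics/pins.png",cv2.convertScaleAbs(c,alpha=1.6))
s=cv2.imread("pics/scene0.png")
c=s[205:225,195:320]; c=cv2.resize(c,None,fx=6.4,fy=6.4,interpolation=cv2.INTER_CUBIC); cv2.imwrite("pics/pins_s.png",cv2.convertScaleAbs(c,alpha=1.6))
o=np.array([.5946,-.1887]);y=.0903;R=np.array([[np.cos(y),-np.sin(y)],[np.sin(y),np.cos(y)]])
for l in((0,0,.022),(0,.075,.038),(0,-.075,.038),(0,.145,.022),(0,-.145,.022)): 
  P=[*(o+R@np.array(l[:2])),l[2]]; print(l,proj("top",P),proj("scene",P))
```

```text
(0, 0, 0.022) [387.042557   193.16616915] [253.36092568 216.87263675]
(0, 0.075, 0.038) [362.50505652 193.64792585] [282.29397743 213.40366778]
(0, -0.075, 0.038) [412.8349324  190.57603574] [223.43964094 211.16670352]
(0, 0.145, 0.022) [338.85891814 196.10756288] [309.81238614 219.0268368 ]
(0, -0.145, 0.022) [435.17886396 190.22766482] [197.12034798 214.72648402]
```

View pics/pins.png

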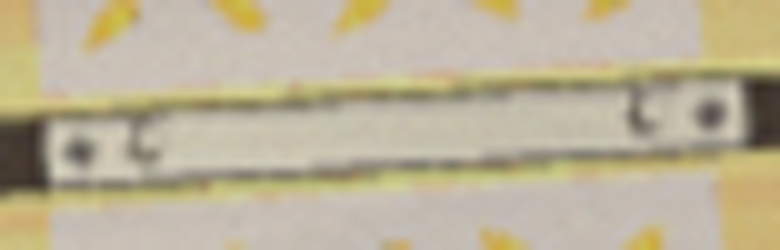

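View pics/pins_s.png

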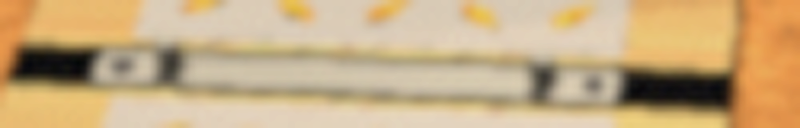

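```bash
cat >> h.py <<'E'
def go(x,y,z,yaw):
    """tool-frame shift & turn from measured pose to TCP (x,y,z), tool down, tool y along yaw (mod pi)"""
    from scipy.spatial.transform import Rotation as Ro
    o=telemetry.get_obs(); R=o['tcp_rot']; ty=np.array([np.cos(yaw),np.sin(yaw),0])
    if ty@R[:,1]<0: ty=-ty
    tx=np.array([0,0,-1.]); T=np.column_stack([tx,ty,np.cross(tx,ty)])
    print('shift mm',(1000*(R.T@(np.array([x,y,z])-o['eef_pos']))).round(2),'turn rad',Ro.from_matrix(R.T@T).as_rotvec().round(4))
    st(o)
def st(o=None):
    o=o or telemetry.get_obs(); R=o['tcp_rot']
    print('t',round(o['clock'],2),'pos mm',(1000*o['eef_pos']).round(2),'yaw',round(float(np.arctan2(R[1,1],R[0,1])),4),'xaxis',R[:,0].round(4),'F',o['contact_force'].round(2),'M',o['wrist_torque'].round(2),'open',round(o['opening']*1000,1))
E
python3 -m pendant '[[0,0.0248,-0.0425,0,0,0,-1],[0,0.0248,-0.0425,0,0,0,-1],[0,0.0248,-0.0425,0,0,0,-1],[0,0.0248,-0.0425,0,0,0,-1],[0,0.0248,-0.0425,0,0,0,-1]]' 20
python3 -m pendant '[[0,0.0248,-0.0425,0,0,0,-1],[0,0.0248,-0.0425,0,0,0,-1],[0,0.0248,-0.0425,0,0,0,-1],[0,0.0248,-0.0425,0,0,0,-1],[0,0.0248,-0.0425,0,0,0,-1]]'
python3 -m pendant '[[0,0,0,0.166,0,0,-1],[0,0,0,0.166,0,0,-1],[0,0,0,0.166,0,0,-1],[0,0,0,0.166,0,0,-1],[0,0,0,0.166,0,0,-1]]'
python3 -m pendant '[[0,0,0,0.166,0,0,-1],[0,0,0,0,0,0,-1],[0,0,0,0,0,0,-1]]'
python3 -c "
from h import *
go(.5368,.1851,.10,.184)"
```

```text
clock: 0.72
eef_pos: [0.3886, 0.38, 0.2442]
tcp_rot: [[-0.0, -0.383, -0.924], [-0.001, -0.924, 0.383], [-1.0, 0.001, 0.0]]
contact_force: [-0.3, 0.2, -0.3]
opening: 0.0868
clock: 1.35
eef_pos: [0.5375, 0.1841, 0.2442]
tcp_rot: [[-0.001, -0.383, -0.924], [-0.0, -0.924, 0.383], [-1.0, 0.001, 0.001]]
contact_force: [0.8, 0.7, 0.7]
opening: 0.0867
clock: 1.98
eef_pos: [0.5366, 0.1854, 0.244]
tcp_rot: [[-0.001, -0.942, -0.336], [-0.001, -0.336, 0.942], [-1.0, 0.001, -0.0]]
contact_force: [0.1, -0.8, -0.3]
opening: 0.0872
clock: 2.35
eef_pos: [0.5368, 0.1855, 0.2443]
tcp_rot: [[-0.0, -0.983, -0.183], [-0.0, -0.183, 0.983], [-1.0, 0.001, -0.0]]
contact_force: [0.1, 0.8, -0.9]
opening: 0.0872
shift mm [ 1.4428e+02 -1.0000e-02 -4.1000e-01] turn rad [ 0.0003 -0.0002 -0.0005]
t 2.35 pos mm [536.79 185.54 244.28] yaw -2.9573 xaxis [-5.e-04 -3.e-04 -1.e+00] F [ 0.08  0.77 -0.87] M [0.02 0.01 0.05] open 87.2
```

```bash
python3 -m pendant '[[0.05,0,0,0,0,0,-1],[0.05,0,0,0,0,0,-1],[0.05,0,0,0,0,0,-1],[0.03,0,0,0,0,0,-1],[0.02,0,0,0,0,0,-1]]' 40
python3 -m pendant '[[0.004,0,0,0,0,0,-1],[0,0,0,0,0,0,-1]]'
python3 -m pendant '[[0,0,0,0,0,0,1],[0,0,0,0,0,0,1],[0,0,0,0,0,0,1],[0,0,0,0,0,0,1],[0,0,0,0,0,0,1]]' 40
python3 -c "
from h import *
st()
im=vision.camera('scene'); cv2.imwrite('pics/g.png',cv2.resize(im[130:270,300:500,::-1],None,fx=4,fy=4))"
```

```text
clock: 2.98
eef_pos: [0.5363, 0.1852, 0.0426]
tcp_rot: [[-0.002, -0.983, -0.183], [-0.001, -0.183, 0.983], [-1.0, 0.002, -0.001]]
contact_force: [0.1, -1.1, -0.8]
opening: 0.0869
clock: 3.22
eef_pos: [0.5373, 0.1858, 0.0409]
tcp_rot: [[0.001, -0.983, -0.182], [0.0, -0.182, 0.983], [-1.0, -0.001, 0.0]]
contact_force: [-0.1, -0.2, 0.7]
opening: 0.0871
clock: 3.85
eef_pos: [0.5369, 0.1856, 0.0406]
tcp_rot: [[0.0, -0.983, -0.181], [-0.0, -0.181, 0.983], [-1.0, -0.0, -0.0]]
contact_force: [-0.3, 0.2, -0.6]
opening: 0.0451
t 3.85 pos mm [536.9  185.59  40.6 ] yaw -2.9595 xaxis [ 0. -0. -1.] F [-0.27  0.22 -0.62] M [ 0.04 -0.09 -0.02] open 45.1
```

View pics/g.png

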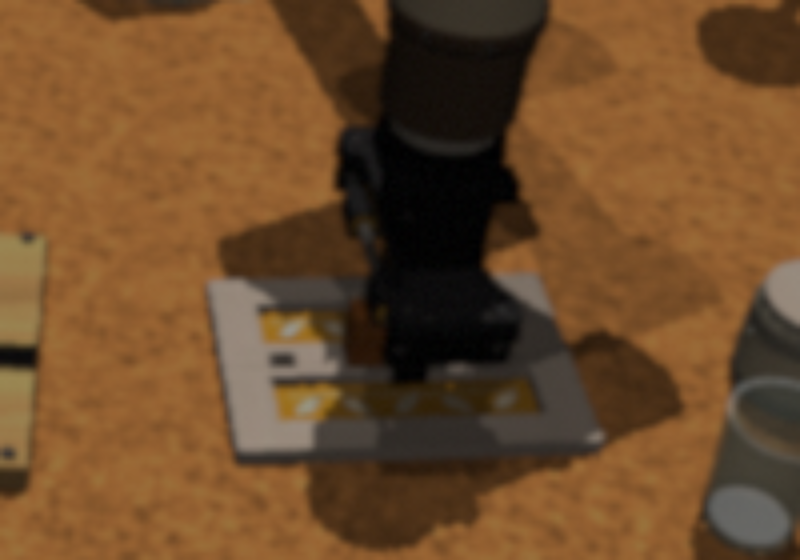

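The gripper straddles the grip (crop px ~ (400,320)) and is still closing. I'll keep closing.

```bash
python3 -m pendant '[[0,0,0,0,0,0,1],[0,0,0,0,0,0,1],[0,0,0,0,0,0,1],[0,0,0,0,0,0,1],[0,0,0,0,0,0,1]]' 40
python3 -c "
from h import *
st()"
python3 -m pendant '[[-0.01,0,0,0,0,0,1],[-0.02,0,0,0,0,0,1],[-0.02,0,0,0,0,0,1],[-0.02,0,0,0,0,0,1],[0,0,0,0,0,0,1]]' 40
python3 -m pendant '[[0,0,0,0,0,0,1],[0,0,0,0,0,0,1],[0,0,0,0,0,0,1]]'
python3 -c "
from h import *
go(.5952,-.195,.15,.0903)
for n in ('scene','top'):
  im=vision.camera(n); cv2.imwrite(f'pics/lift_{n}.png',im[:,:,::-1])
"
```

```text
clock: 4.53
eef_pos: [0.5357, 0.1851, 0.0404]
tcp_rot: [[-0.002, -0.984, -0.181], [-0.001, -0.181, 0.984], [-1.0, 0.003, -0.001]]
contact_force: [-4.9, 0.3, 4.0]
opening: 0.0213
t 4.53 pos mm [535.7  185.13  40.37] yaw -2.9599 xaxis [-0.0025 -0.0012 -1.    ] F [-4.87  0.28  4.05] M [ 0.11  1.46 -0.01] open 21.3
clock: 5.15
eef_pos: [0.5383, 0.1863, 0.112]
tcp_rot: [[0.004, -0.983, -0.181], [0.003, -0.181, 0.983], [-1.0, -0.005, 0.002]]
contact_force: [-0.1, -0.7, -4.4]
opening: 0.0216
clock: 5.52
eef_pos: [0.5366, 0.1854, 0.1097]
tcp_rot: [[-0.001, -0.984, -0.181], [-0.001, -0.181, 0.984], [-1.0, 0.001, -0.001]]
contact_force: [-0.4, -0.4, -4.8]
opening: 0.0219
shift mm [ -40.08   11.26 -384.74] turn rad [ 0.0916 -0.0006 -0.0013]
t 5.53 pos mm [536.63 185.39 109.7 ] yaw -2.9597 xaxis [-1.2e-03 -8.0e-04 -1.0e+00] F [-0.37 -0.39 -4.81] M [ 0.07 -0.06 -0.03] open 21.9
```

```bash
python3 -m pendant '[[-0.01,0,-0.03,0,0,0,1],[-0.01,0,-0.04,0,0,0,1],[-0.01,0.001,-0.045,0,0,0,1],[0,0.001,-0.045,0,0,0,1],[0,0.001,-0.045,0,0,0,1]]'
python3 -m pendant '[[0,0.001,-0.045,0,0,0,1],[0,0.001,-0.045,0,0,0,1],[0,0.001,-0.045,0,0,0,1],[0,0.001,-0.03,0,0,0,1],[0,0,-0.014,0,0,0,1]]'
python3 -m pendant '[[0,0.002,0,0.03,0,0,1],[0,0.002,0,0.03,0,0,1],[0,0,0,0.0316,0,0,1],[0,0,0,0,0,0,1],[0,0,0,0,0,0,1]]'
python3 -c "
from h import *
go(.5952,-.195,.11,.0903)
for n in ('scene','top'):
  im=vision.camera(n); cv2.imwrite(f'pics/ov_{n}.png',im[:,:,::-1])
st()
a=cv2.imread('pics/ov_top.png')[130:260,310:460]; cv2.imwrite('pics/ov_tc.png',cv2.convertScaleAbs(cv2.resize(a,None,fx=4.6,fy=4.6,interpolation=2),alpha=1.6))
a=cv2.imread('pics/ov_scene.png')[120:260,180:330]; cv2.imwrite('pics/ov_sc.png',cv2.convertScaleAbs(cv2.resize(a,None,fx=4.2,fy=4.2,interpolation=2),alpha=1.6))
"
```

```text
clock: 6.25
eef_pos: [0.5712, -0.0179, 0.1406]
tcp_rot: [[0.0, -0.983, -0.181], [0.0, -0.181, 0.983], [-1.0, -0.0, 0.0]]
contact_force: [1.5, 0.8, -4.2]
opening: 0.0218
clock: 6.88
eef_pos: [0.5993, -0.195, 0.14]
tcp_rot: [[-0.001, -0.984, -0.179], [0.0, -0.179, 0.984], [-1.0, 0.001, 0.0]]
contact_force: [-0.4, -0.4, -5.3]
opening: 0.0221
clock: 7.5
eef_pos: [0.5957, -0.1935, 0.1407]
tcp_rot: [[0.0, -0.996, -0.091], [0.0, -0.091, 0.996], [-1.0, -0.0, -0.0]]
contact_force: [0.6, 0.4, -4.1]
opening: 0.0219
shift mm [30.72  0.65 -1.41] turn rad [ 0.0008 -0.      0.0003]
t 7.5 pos mm [ 595.71 -193.54  140.72] yaw -3.0504 xaxis [ 3.e-04  0.e+00 -1.e+00] F [ 0.56  0.39 -4.12] M [ 0.06  0.03 -0.06] open 21.9
t 7.6 pos mm [ 595.64 -193.78  140.59] yaw -3.0509 xaxis [ 1.e-04 -0.e+00 -1.e+00] F [-0.17 -0.13 -3.89] M [ 0.04 -0.12  0.01] open 21.7
```

View pics/ov_tc.png

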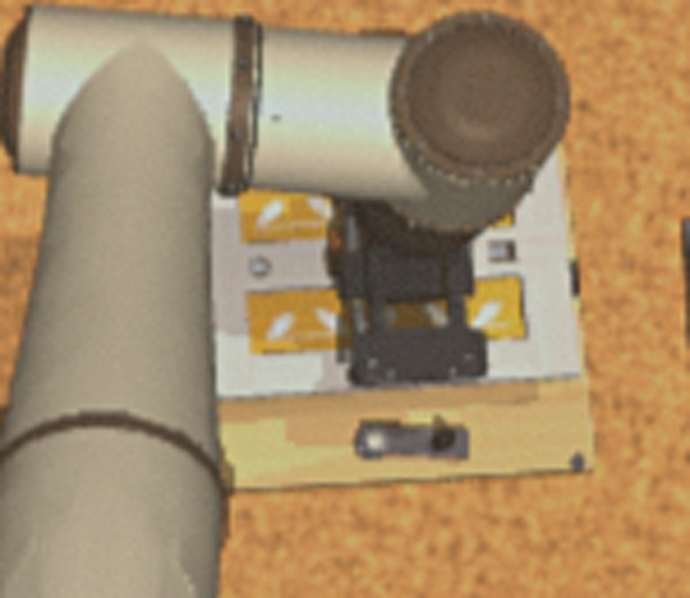

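View pics/ov_sc.png

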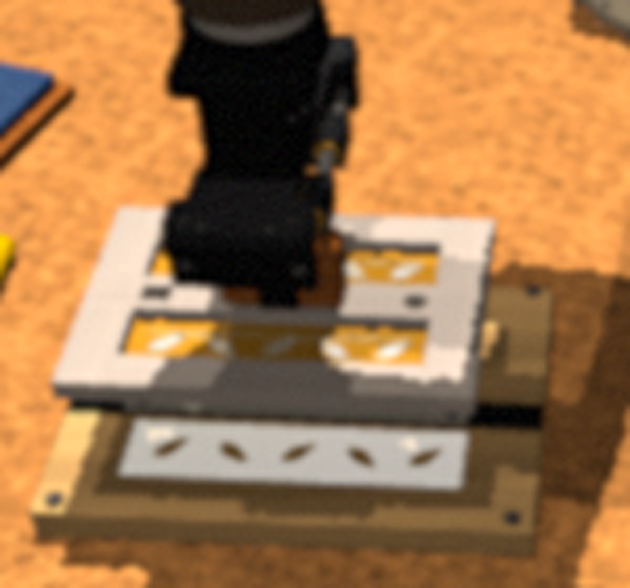

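Run:
```python
from h import *
st()
a=cv2.imread('pics/ov_top.png'); c=a[170:205,350:435]; cv2.imwrite('pics/holes.png',cv2.convertScaleAbs(cv2.resize(c,None,fx=9,fy=9,interpolation=2),alpha=1.6))
for n,pts in (('top',[(366.1,187.3),(418.7,184.2)]),('scene',[(180+415.5/4.2-.4,120+301/4.2-.4),(180+156.5/4.2-.4,120+293/4.2-.4)])):
  w=np.array([ray(n,p,.1122)[:2] for p in pts]); d=w[0]-w[1]; print(n,(w*1000).round(1).tolist(),'mid',w.mean(0)*1000,'len',np.linalg.norm(d)*1000,'yaw',np.arctan2(-d[0],d[1]))
```

```text
t 7.6 pos mm [ 595.64 -193.78  140.59] yaw -3.0509 xaxis [ 1.e-04 -0.e+00 -1.e+00] F [-0.17 -0.13 -3.89] M [ 0.04 -0.12  0.01] open 21.7
top [[591.6, -118.9], [604.7, -267.6]] mid [ 598.13253286 -193.24882383] len 149.37398469675878 yaw 0.08822838115540066
scene [[590.0, -120.0], [605.0, -268.8]] mid [ 597.48733942 -194.38599974] len 149.6213903268408 yaw 0.10022289073984168
```

View pics/holes.png

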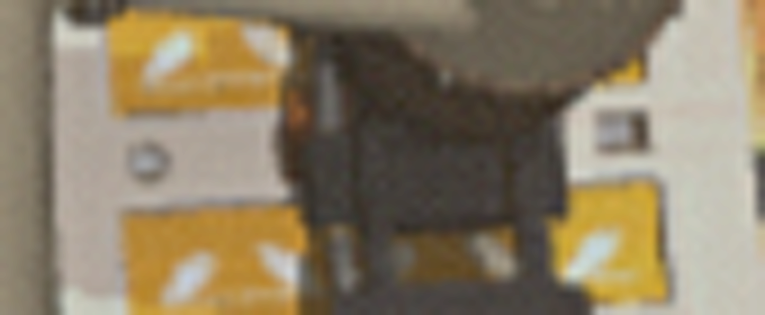

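```bash
python3 -c "
from h import *
w=np.array([ray('top',p,.012)[:2] for p in [(237.6,213.0),(286.6,205.4)]]);d=w[0]-w[1];print(w.mean(0)*1000,np.linalg.norm(d)*1000,np.arctan2(-d[0],d[1]))
"
python3 -m pendant '[[0.015,0,0,0,0,0,1],[0.015,0,0,0,0,0,1],[0.015,0,0,0,0,0,1],[0.009,0,0,0,0,0,1],[0,0,0,0,0,0,1]]'
python3 -m pendant '[[0,0,0,0,0,0,1],[0,0,0,0,0,0,1]]'
python3 -c "
from h import *
st()
a=vision.camera('top')[:,:,::-1].copy(); cv2.imwrite('pics/lo_top.png',a); c=a[170:210,350:438]; cv2.imwrite('pics/holes2.png',cv2.convertScaleAbs(cv2.resize(c,None,fx=9,fy=9,interpolation=2),alpha=1.6))
a=vision.camera('scene')[:,:,::-1].copy(); cv2.imwrite('pics/lo_scene.png',a); c=a[185:235,195:320]; cv2.imwrite('pics/holes2s.png',cv2.convertScaleAbs(cv2.resize(c,None,fx=6.4,fy=6.4,interpolation=2),alpha=1.6))
"
```

```text
[536.84637324 185.35330533] 148.8620280724929 0.1847529901559862
clock: 8.22
eef_pos: [0.595, -0.194, 0.0852]
tcp_rot: [[-0.002, -0.996, -0.09], [0.0, -0.09, 0.996], [-1.0, 0.002, 0.0]]
contact_force: [-0.3, -0.3, -4.7]
opening: 0.022
clock: 8.48
eef_pos: [0.5961, -0.194, 0.0873]
tcp_rot: [[0.002, -0.996, -0.09], [-0.0, -0.09, 0.996], [-1.0, -0.002, -0.0]]
contact_force: [-0.7, -0.3, -5.1]
opening: 0.0219
t 8.47 pos mm [ 596.1  -194.05   87.33] yaw -3.051 xaxis [ 1.6e-03 -2.0e-04 -1.0e+00] F [-0.73 -0.3  -5.08] M [ 0.1  -0.03 -0.04] open 21.9
```

View pics/holes2.png

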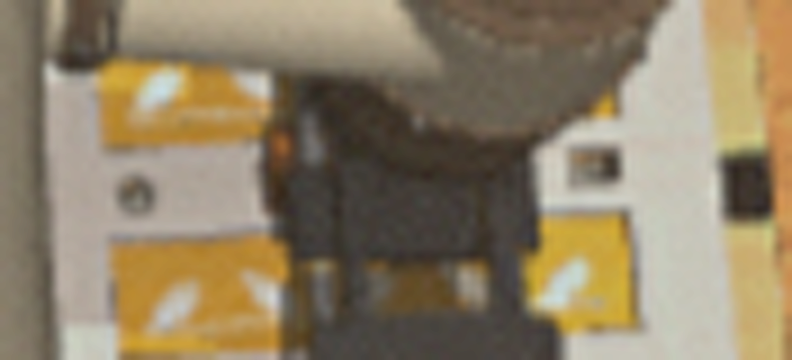

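View pics/holes2s.png

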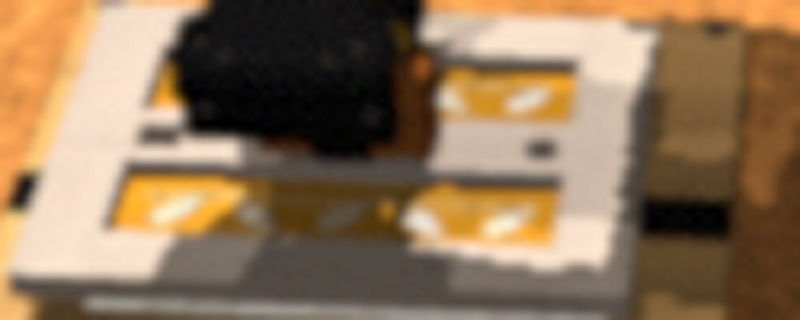

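Run:
```python
from h import *
for n,pts in (('top',[(350+136.5/9-.5,170+194.5/9-.5),(350+595.5/9-.5,170+166.5/9-.5)]),('scene',[(195+541/6.4-.5,185+149/6.4-.5),(195+159/6.4-.5,185+135/6.4-.5)])):
  w=np.array([ray(n,p,.0589)[:2] for p in pts]); d=w[0]-w[1]; print(n,(w*1000).round(1).tolist(),'mid',w.mean(0)*1000,'len',np.linalg.norm(d)*1000,'yaw',np.arctan2(-d[0],d[1]))
# screws & bar ends midpoint in both initial pictures, z=.022
for n,pts in (('top',[(350+80.5/10-.5,180+150.5/10-.5),(350+711.5/10-.5,180+112.5/10-.5)]),('top',[(350+45/10-.5,180+153/10-.5),(350+748.5/10-.5,180+110/10-.5)]),('scene',[(195+593.5/6.4-.5,205+84.5/6.4-.5),(195+122.5/6.4-.5,205+66/6.4-.5)])):
  w=np.array([ray(n,p,.022)[:2] for p in pts]); d=w[0]-w[1]; print(n,(w*1000).round(1).tolist(),'mid',w.mean(0)*1000,'len',np.linalg.norm(d)*1000,'yaw',np.arctan2(-d[0],d[1]))
```

```text
top [[591.4, -118.8], [604.9, -268.2]] mid [ 598.16902427 -193.5163353 ] len 150.0319085592413 yaw 0.0902914607917695
scene [[590.7, -120.9], [604.5, -270.2]] mid [ 597.63497266 -195.56083235] len 149.92359498746563 yaw 0.09204511870478305
top [[587.9, -100.3], [604.8, -289.5]] mid [ 596.3579686  -194.89353817] len 190.0039137424042 yaw 0.08946892553273375
top [[586.8, -89.6], [605.9, -300.6]] mid [ 596.36509804 -195.12697201] len 211.85132205223695 yaw 0.09038253739646268
scene [[585.1, -102.3], [601.9, -291.3]] mid [ 593.45346044 -196.78563123] len 189.7218260491763 yaw 0.08866175207948794
```

```bash
python3 -m pendant '[[0.002,0.0021,-0.0012,0,0,0,1],[0.002,0,0,0,0,0,1],[0.002,0,0,0,0,0,1],[0,0,0,0,0,0,1],[0,0,0,0,0,0,1]]'
python3 -c "from h import *;st()"
python3 -m pendant '[[0.001,0,0,0,0,0,1],[0.0005,0,0,0,0,0,1],[0.0005,0,0,0,0,0,1],[0,0,0,0,0,0,1],[0,0,0,0,0,0,1]]'
python3 -c "from h import *;st()"
```

```text
clock: 9.2
eef_pos: [0.5937, -0.1954, 0.0805]
tcp_rot: [[-0.0, -0.996, -0.09], [-0.0, -0.09, 0.996], [-1.0, 0.0, -0.0]]
contact_force: [0.3, -0.2, -5.2]
opening: 0.0219
t 9.2 pos mm [ 593.65 -195.35   80.54] yaw -3.0511 xaxis [-0. -0. -1.] F [ 0.31 -0.16 -5.24] M [ 0.08 -0.06  0.04] open 21.9
clock: 9.82
eef_pos: [0.5936, -0.1954, 0.0786]
tcp_rot: [[0.0, -0.996, -0.09], [0.0, -0.09, 0.996], [-1.0, -0.0, -0.0]]
contact_force: [0.9, -0.5, -5.5]
opening: 0.022
t 9.82 pos mm [ 593.63 -195.36   78.58] yaw -3.0512 xaxis [ 1.e-04  0.e+00 -1.e+00] F [ 0.93 -0.51 -5.46] M [ 0.06 -0.02 -0.04] open 22.0
```

Pins expected near TCP z ≈ 78.4 mm; continuing in small steps, watching force.

```bash
python3 -m pendant '[[0.0005,0,0,0,0,0,1],[0.0005,0,0,0,0,0,1],[0,0,0,0,0,0,1],[0,0,0,0,0,0,1]]'
python3 -c "from h import *;st()"
python3 -m pendant '[[0.0005,0,0,0,0,0,1],[0.0005,0,0,0,0,0,1],[0,0,0,0,0,0,1],[0,0,0,0,0,0,1]]'
python3 -c "from h import *;st()"
```

```text
clock: 10.32
eef_pos: [0.5936, -0.1954, 0.0775]
tcp_rot: [[-0.0, -0.996, -0.09], [0.0, -0.09, 0.996], [-1.0, 0.0, 0.0]]
contact_force: [0.3, -0.8, -4.7]
opening: 0.0218
t 10.32 pos mm [ 593.59 -195.38   77.53] yaw -3.0513 xaxis [-0.  0. -1.] F [ 0.28 -0.79 -4.73] M [ 0.06 -0.03  0.02] open 21.8
clock: 10.82
eef_pos: [0.5936, -0.1954, 0.0765]
tcp_rot: [[-0.0, -0.996, -0.09], [-0.0, -0.09, 0.996], [-1.0, 0.0, -0.0]]
contact_force: [-0.2, -0.1, -4.4]
opening: 0.0216
t 10.82 pos mm [ 593.6  -195.38   76.53] yaw -3.0512 xaxis [-1.e-04 -0.e+00 -1.e+00] F [-0.23 -0.08 -4.44] M [ 0.09 -0.1  -0.01] open 21.6
```

```bash
python3 -m pendant '[[0.001,0,0,0,0,0,1],[0.001,0,0,0,0,0,1],[0,0,0,0,0,0,1],[0,0,0,0,0,0,1]]'
python3 -c "from h import *;st()"
python3 -m pendant '[[0.001,0,0,0,0,0,1],[0.001,0,0,0,0,0,1],[0,0,0,0,0,0,1],[0,0,0,0,0,0,1]]'
python3 -c "from h import *;st()"
```

```text
clock: 11.32
eef_pos: [0.5936, -0.1954, 0.0746]
tcp_rot: [[0.0, -0.996, -0.09], [-0.0, -0.09, 0.996], [-1.0, -0.0, -0.0]]
contact_force: [-0.4, -1.1, -4.3]
opening: 0.0219
t 11.32 pos mm [ 593.62 -195.38   74.55] yaw -3.0512 xaxis [ 0. -0. -1.] F [-0.36 -1.08 -4.3 ] M [ 0.01 -0.03  0.01] open 21.9
clock: 11.82
eef_pos: [0.5936, -0.1954, 0.0726]
tcp_rot: [[0.0, -0.996, -0.09], [-0.0, -0.09, 0.996], [-1.0, -0.0, -0.0]]
contact_force: [-0.2, 0.3, -4.8]
opening: 0.0216
t 11.82 pos mm [ 593.63 -195.38   72.57] yaw -3.0511 xaxis [ 0. -0. -1.] F [-0.15  0.25 -4.81] M [ 0.11 -0.05  0.03] open 21.6
```

```bash
python3 -m pendant '[[0.001,0,0,0,0,0,1],[0.001,0,0,0,0,0,1],[0.001,0,0,0,0,0,1],[0,0,0,0,0,0,1],[0,0,0,0,0,0,1]]'
python3 -c "from h import *;st()"
python3 -m pendant '[[0.001,0,0,0,0,0,1],[0.001,0,0,0,0,0,1],[0.001,0,0,0,0,0,1],[0,0,0,0,0,0,1],[0,0,0,0,0,0,1]]'
python3 -c "from h import *;st()"
python3 -m pendant '[[0.001,0,0,0,0,0,1],[0.001,0,0,0,0,0,1],[0,0,0,0,0,0,1],[0,0,0,0,0,0,1]]'
python3 -c "from h import *;st()"
```

```text
clock: 12.45
eef_pos: [0.5936, -0.1954, 0.0696]
tcp_rot: [[0.0, -0.996, -0.09], [-0.0, -0.09, 0.996], [-1.0, -0.0, -0.0]]
contact_force: [0.6, 0.5, -3.9]
opening: 0.0218
t 12.45 pos mm [ 593.63 -195.39   69.58] yaw -3.0512 xaxis [ 1.e-04 -0.e+00 -1.e+00] F [ 0.62  0.52 -3.95] M [ 0.04 -0.07  0.02] open 21.8
clock: 13.08
eef_pos: [0.5936, -0.1954, 0.0666]
tcp_rot: [[0.0, -0.996, -0.09], [-0.0, -0.09, 0.996], [-1.0, -0.0, -0.0]]
contact_force: [1.1, -0.6, -5.0]
opening: 0.0218
t 13.07 pos mm [ 593.63 -195.39   66.55] yaw -3.0512 xaxis [ 0. -0. -1.] F [ 1.13 -0.57 -5.02] M [ 0.12 -0.09 -0.03] open 21.8
clock: 13.58
eef_pos: [0.5936, -0.1954, 0.0646]
tcp_rot: [[0.0, -0.996, -0.09], [-0.0, -0.09, 0.996], [-1.0, -0.0, -0.0]]
contact_force: [-0.5, -0.1, -5.9]
opening: 0.0218
t 13.57 pos mm [ 593.63 -195.38   64.55] yaw -3.0511 xaxis [ 0.e+00 -1.e-04 -1.e+00] F [-0.51 -0.08 -5.91] M [ 0.08 -0.06 -0.04] open 21.8
```

```bash
python3 -m pendant '[[0.001,0,0,0,0,0,1],[0.0005,0,0,0,0,0,1],[0,0,0,0,0,0,1],[0,0,0,0,0,0,1]]'
python3 -c "from h import *;st()"
python3 -m pendant '[[0.0005,0,0,0,0,0,1],[0,0,0,0,0,0,1],[0,0,0,0,0,0,1]]'
python3 -c "from h import *;st()"
python3 -m pendant '[[0.0003,0,0,0,0,0,1],[0,0,0,0,0,0,1],[0,0,0,0,0,0,1]]'
python3 -c "from h import *;st()"
```

```text
clock: 14.08
eef_pos: [0.5936, -0.1954, 0.0631]
tcp_rot: [[0.0, -0.996, -0.09], [-0.0, -0.09, 0.996], [-1.0, -0.0, -0.0]]
contact_force: [0.7, -0.8, -4.9]
opening: 0.0217
t 14.07 pos mm [ 593.63 -195.38   63.06] yaw -3.0512 xaxis [ 1.e-04 -0.e+00 -1.e+00] F [ 0.68 -0.76 -4.87] M [ 0.05 -0.02  0.03] open 21.7
clock: 14.45
eef_pos: [0.5937, -0.1954, 0.0626]
tcp_rot: [[0.0, -0.996, -0.09], [-0.0, -0.09, 0.996], [-1.0, -0.0, -0.0]]
contact_force: [-0.1, 1.2, -4.1]
opening: 0.0217
t 14.45 pos mm [ 593.68 -195.38   62.64] yaw -3.0511 xaxis [ 2.e-04 -1.e-04 -1.e+00] F [-0.08  1.2  -4.09] M [ 0.07 -0.07 -0.06] open 21.7
clock: 14.82
eef_pos: [0.5937, -0.1954, 0.0625]
tcp_rot: [[0.0, -0.996, -0.09], [-0.0, -0.09, 0.996], [-1.0, -0.0, -0.0]]
contact_force: [-0.1, 0.5, -3.1]
opening: 0.022
t 14.82 pos mm [ 593.69 -195.38   62.49] yaw -3.0511 xaxis [ 2.e-04 -1.e-04 -1.e+00] F [-0.12  0.54 -3.11] M [ 0.16  0.18 -0.  ] open 22.0
```

```bash
python3 -m pendant '[[0.0003,0,0,0,0,0,1],[0,0,0,0,0,0,1],[0,0,0,0,0,0,1]]'
python3 -c "from h import *;st()"
python3 -m pendant '[[0.0003,0,0,0,0,0,1],[0,0,0,0,0,0,1],[0,0,0,0,0,0,1]]'
python3 -c "from h import *;st()
a=vision.camera('top')[:,:,::-1].copy(); c=a[170:210,350:438]; cv2.imwrite('pics/d_t.png',cv2.convertScaleAbs(cv2.resize(c,None,fx=9,fy=9,interpolation=2),alpha=1.6))
a=vision.camera('scene')[:,:,::-1].copy(); c=a[175:260,180:320]; cv2.imwrite('pics/d_s.png',cv2.convertScaleAbs(cv2.resize(c,None,fx=5.7,fy=5.7,interpolation=2),alpha=1.6))
"
```

```text
clock: 15.2
eef_pos: [0.5937, -0.1954, 0.0624]
tcp_rot: [[0.0, -0.996, -0.09], [-0.0, -0.09, 0.996], [-1.0, -0.0, -0.0]]
contact_force: [-0.6, 1.3, 0.4]
opening: 0.0216
t 15.2 pos mm [ 593.73 -195.38   62.38] yaw -3.051 xaxis [ 3.e-04 -2.e-04 -1.e+00] F [-0.65  1.25  0.38] M [ 0.42  0.44 -0.02] open 21.6
clock: 15.58
eef_pos: [0.5937, -0.1954, 0.0624]
tcp_rot: [[0.0, -0.996, -0.09], [-0.0, -0.09, 0.996], [-1.0, -0.0, -0.0]]
contact_force: [-2.5, 1.7, 5.8]
opening: 0.022
t 15.57 pos mm [ 593.7  -195.39   62.36] yaw -3.051 xaxis [ 4.e-04 -2.e-04 -1.e+00] F [-2.5   1.67  5.83] M [0.64 0.92 0.02] open 22.0
```

View pics/d_t.png

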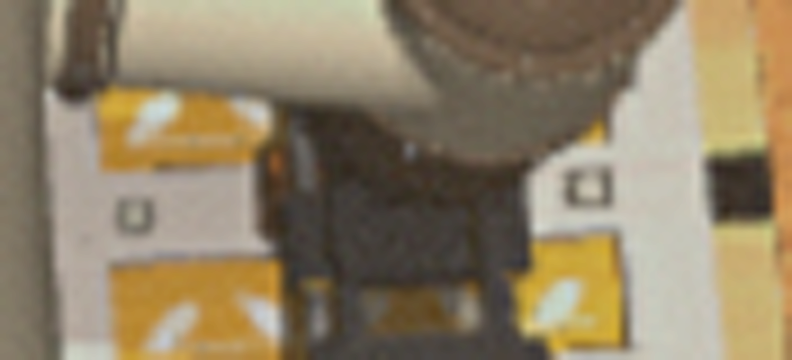

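View pics/d_s.png

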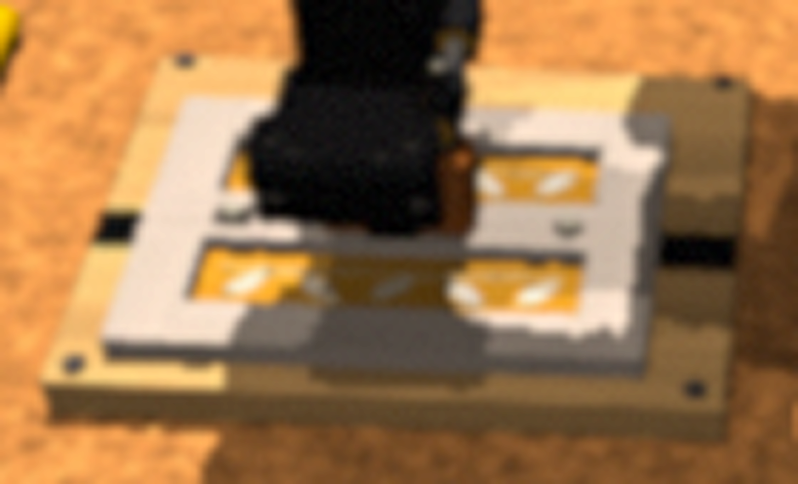

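Both pins show inside their holes (top crop (135,215) and (588,187)), and the frame lies on the board with no visible gap. I'll release and rise.

```bash
python3 -m pendant '[[-0.0005,0,0,0,0,0,1],[0,0,0,0,0,0,0],[0,0,0,0,0,0,-0.2],[0,0,0,0,0,0,-0.2],[0,0,0,0,0,0,-0.2]]'
python3 -m pendant '[[0,0,0,0,0,0,-0.2],[0,0,0,0,0,0,-0.2]]'
python3 -c "from h import *;st()"
python3 -m pendant '[[-0.01,0,0,0,0,0,-0.2],[-0.02,0,0,0,0,0,-0.2],[-0.03,0,0,0,0,0,-0.2],[-0.03,0,0,0,0,0,-0.2],[-0.02,0,0,0,0,0,-0.2]]'
python3 -m pendant '[[0,0,0,0,0,0,-0.2],[0,0,0,0,0,0,-0.2]]'
python3 -c "from h import *;st()
a=vision.camera('top')[:,:,::-1].copy(); cv2.imwrite('pics/r_top.png',a);c=a[150:250,325:450]; cv2.imwrite('pics/r_t.png',cv2.convertScaleAbs(cv2.resize(c,None,fx=6,fy=6,interpolation=2),alpha=1.6))
a=vision.camera('scene')[:,:,::-1].copy(); c=a[160:260,180:320]; cv2.imwrite('pics/r_s.png',cv2.convertScaleAbs(cv2.resize(c,None,fx=5.7,fy=5.7,interpolation=2),alpha=1.6))
"
```

```text
clock: 16.3
eef_pos: [0.5937, -0.1955, 0.062]
tcp_rot: [[0.0, -0.996, -0.09], [-0.0, -0.09, 0.996], [-1.0, -0.0, -0.0]]
contact_force: [0.5, -0.3, -0.4]
opening: 0.0495
clock: 16.55
eef_pos: [0.5936, -0.1954, 0.0621]
tcp_rot: [[0.0, -0.996, -0.09], [0.0, -0.09, 0.996], [-1.0, -0.0, -0.0]]
contact_force: [0.4, -0.8, -0.0]
opening: 0.0521
t 16.55 pos mm [ 593.62 -195.36   62.14] yaw -3.0512 xaxis [ 1.e-04  0.e+00 -1.e+00] F [ 0.39 -0.77 -0.04] M [ 0.04 -0.02 -0.02] open 52.1
clock: 17.18
eef_pos: [0.5942, -0.1955, 0.1748]
tcp_rot: [[0.003, -0.996, -0.091], [-0.001, -0.091, 0.996], [-1.0, -0.003, -0.001]]
contact_force: [0.8, 0.0, -0.4]
opening: 0.0522
clock: 17.42
eef_pos: [0.593, -0.1952, 0.1714]
tcp_rot: [[-0.001, -0.996, -0.09], [0.001, -0.09, 0.996], [-1.0, 0.001, 0.001]]
contact_force: [0.8, -0.2, -0.6]
opening: 0.0522
t 17.43 pos mm [ 592.99 -195.21  171.44] yaw -3.0515 xaxis [-1.3e-03  5.0e-04 -1.0e+00] F [ 0.77 -0.22 -0.64] M [ 0.04 -0.05 -0.01] open 52.2
```

View pics/r_t.png

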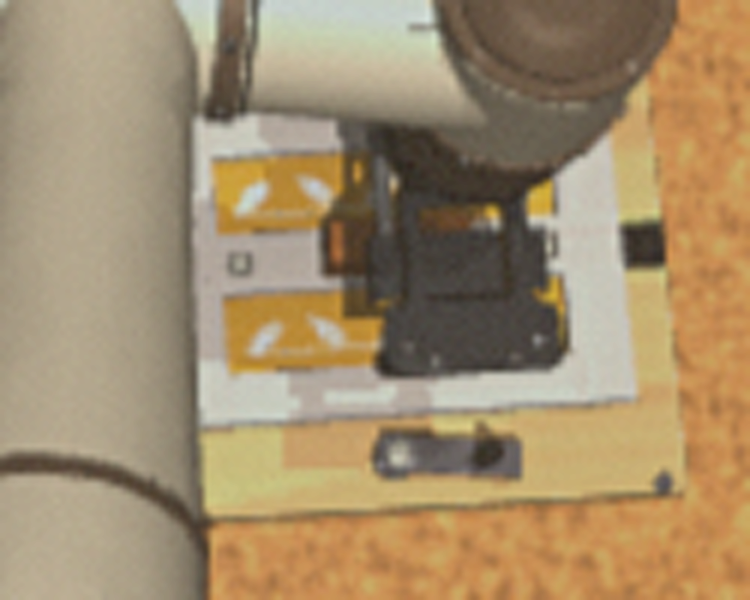

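View pics/r_s.png

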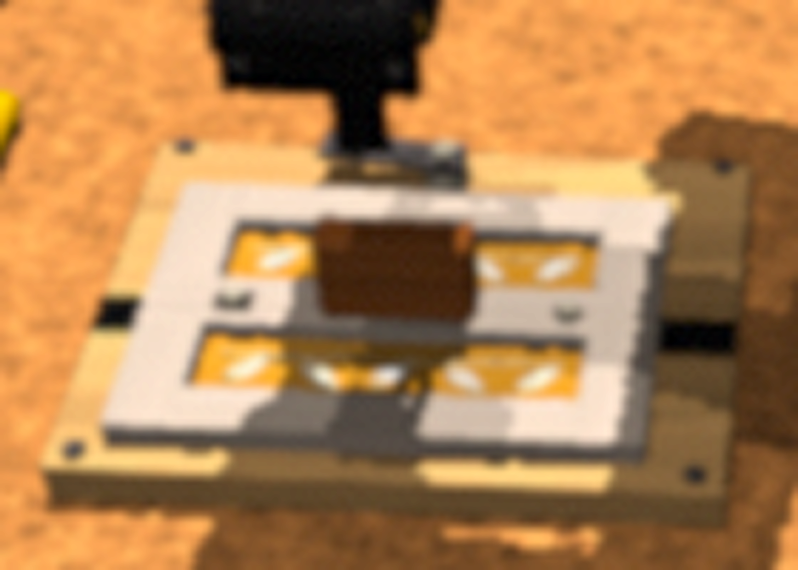

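Run:
```python
from h import *
a=cv2.imread("pics/top0.png");c=a[212:240,380:420]; t=cv2.resize(c,None,fx=14,fy=14,interpolation=2)
s=cv2.imread("pics/scene0.png");c=s[168:200,228:272]; u=cv2.resize(c,None,fx=12,fy=12,interpolation=2)[:392]
h=max(t.shape[0],u.shape[0]); 
cv2.imwrite("pics/clip_t.png",cv2.convertScaleAbs(t,alpha=1.8)); cv2.imwrite("pics/clip_s.png",cv2.convertScaleAbs(u,alpha=1.8))
o=telemetry.get_obs(); print(o['q'])
o=np.array([.5949,-.1887]);y=.0903;R=np.array([[np.cos(y),-np.sin(y)],[np.sin(y),np.cos(y)]])
for th in(-.35,-.2,-.1,0,.05):
  for z in(.0405,.0705):
    P=[*(o+R@(np.array([-.1,0])+.042*np.array([np.sin(th),-np.cos(th)]))),z]
    print(th,z,((proj("top",P)-[380,212]+.5)*14-.5).round(),((proj("scene",P)-[228,168]+.5)*12-.5).round())
P=[*(o+R@np.array([-.1,0])),.0405];print(((proj("top",P)-[380,212]+.5)*14-.5).round(),((proj("scene",P)-[228,168]+.5)*12-.5).round())
```

```text
[-5.93406297e-02  4.42192487e-01 -9.48743538e-02 -3.30218052e-04
 -1.03613562e+00  1.49762124e-01]
-0.35 0.0405 [350. 248.] [208. 184.]
-0.35 0.0705 [372. 230.] [195.  80.]
-0.2 0.0405 [356. 219.] [196. 201.]
-0.2 0.0705 [378. 200.] [183.  96.]
-0.1 0.0405 [357. 199.] [190. 212.]
-0.1 0.0705 [379. 180.] [177. 108.]
0 0.0405 [356. 179.] [186. 224.]
0 0.0705 [378. 159.] [173. 119.]
0.05 0.0405 [355. 169.] [185. 230.]
0.05 0.0705 [377. 149.] [171. 125.]
[156. 192.] [371. 231.]
```

View pics/clip_t.png

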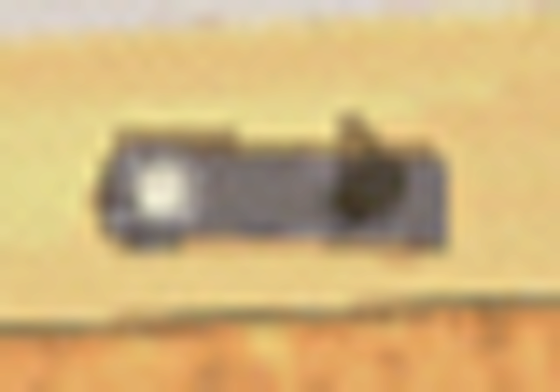

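View pics/clip_s.png

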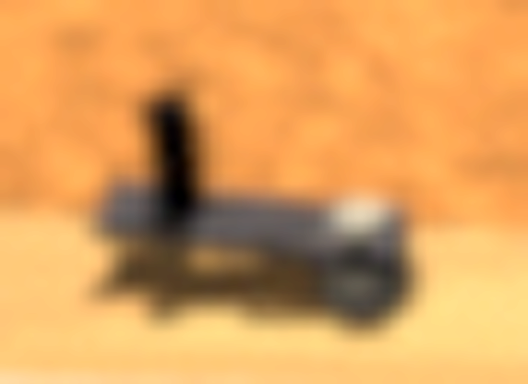

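```bash
python3 -m pendant '[[0,0.026,-0.009,0,0,0,-0.2],[0,0.026,-0.009,0,0,0,-0.2],[0,0.026,-0.009,0,0,0,-0.2],[0,0.0255,-0.0087,0,0,0,-0.2],[0,0,0,0,0,0,-0.2]]' 10
python3 -m pendant '[[0.02,0,0,0,0,0,-0.2],[0.02,0,0,0,0,0,-0.2],[0,0,0,0,0,0,-0.2],[0,0,0,0,0,0,-0.2]]'
python3 -c "from h import *;go(.4931,-.2401,.067,.0903)
a=vision.camera('scene')[:,:,::-1].copy(); c=a[120:230,180:320]; cv2.imwrite('pics/l_s.png',cv2.convertScaleAbs(cv2.resize(c,None,fx=5,fy=5,interpolation=2),alpha=1.6))
"
```

```text
clock: 18.15
eef_pos: [0.4919, -0.2407, 0.1714]
tcp_rot: [[-0.002, -0.996, -0.089], [0.001, -0.089, 0.996], [-1.0, 0.002, 0.001]]
contact_force: [1.5, 0.5, -0.2]
opening: 0.0523
clock: 18.65
eef_pos: [0.4946, -0.2403, 0.1325]
tcp_rot: [[0.001, -0.996, -0.091], [-0.001, -0.091, 0.996], [-1.0, -0.001, -0.001]]
contact_force: [0.5, -0.1, 0.4]
opening: 0.052
shift mm [65.49  1.5   0.37] turn rad [ 0.0008 -0.0006  0.0005]
t 18.65 pos mm [ 494.59 -240.3   132.49] yaw -3.0505 xaxis [ 6.e-04 -5.e-04 -1.e+00] F [ 0.5  -0.11  0.36] M [ 0.07 -0.08 -0.03] open 52.0
```

View pics/l_s.png

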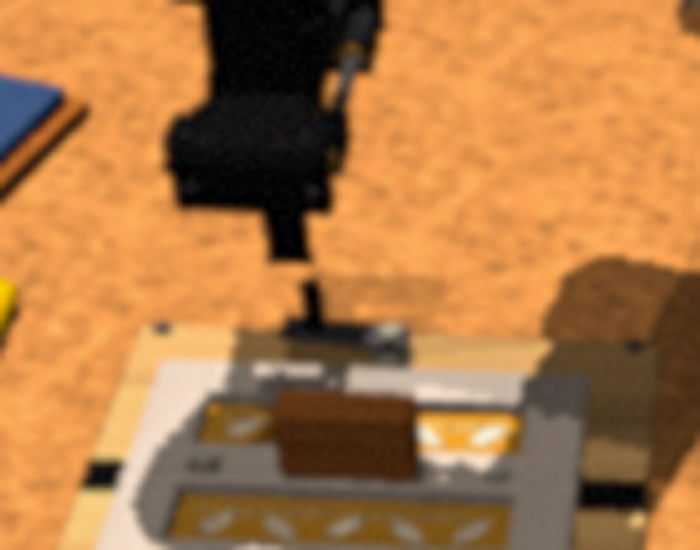

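```bash
python3 -c "
from h import *
for P in([.4931,-.2401,.0705],[.4946+.033,-.2403,.110]): print((proj('scene',P)-[180,120]+.5)*5)"
```

```text
[314.05097769 282.94877277]
[288.20951686 262.6796696 ]
```

```bash
python3 -m pendant '[[0.02,0.0005,-0.0015,0,0,0,-0.2],[0.02,0,0,0,0,0,-0.2],[0.015,0,0,0,0,0,-0.2],[0.01,0,0,0,0,0,-0.2],[0,0,0,0,0,0,-0.2]]' 10
python3 -c "from h import *;st()"
python3 -m pendant '[[0,0,0,0,0,0,0.3],[0,0,0,0,0,0,0.5],[0,0,0,0,0,0,0.6],[0,0,0,0,0,0,0.7],[0,0,0,0,0,0,0.75]]' 10
python3 -c "from h import *;st()"
python3 -m pendant '[[0,0,0,0,0,0,0.8],[0,0,0,0,0,0,0.85],[0,0,0,0,0,0,0.9],[0,0,0,0,0,0,1],[0,0,0,0,0,0,1]]' 10
python3 -c "from h import *;st()"
```

```text
clock: 19.32
eef_pos: [0.4932, -0.2418, 0.0667]
tcp_rot: [[-0.001, -0.996, -0.09], [0.0, -0.09, 0.996], [-1.0, 0.001, 0.0]]
contact_force: [1.4, -0.7, -0.1]
opening: 0.0524
t 19.32 pos mm [ 493.24 -241.8    66.73] yaw -3.0511 xaxis [-1.e-03  1.e-04 -1.e+00] F [ 1.43 -0.66 -0.06] M [ 0.09 -0.02  0.06] open 52.4
clock: 19.95
eef_pos: [0.4934, -0.2418, 0.0672]
tcp_rot: [[0.0, -0.996, -0.09], [-0.0, -0.09, 0.996], [-1.0, -0.0, -0.0]]
contact_force: [-0.3, -0.4, -0.2]
opening: 0.0138
t 19.95 pos mm [ 493.38 -241.8    67.23] yaw -3.0512 xaxis [ 1.e-04 -0.e+00 -1.e+00] F [-0.28 -0.42 -0.17] M [ 0.09 -0.05 -0.01] open 13.8
clock: 20.58
eef_pos: [0.4931, -0.2419, 0.0672]
tcp_rot: [[-0.001, -0.996, -0.09], [0.0, -0.09, 0.996], [-1.0, 0.001, 0.0]]
contact_force: [-1.6, -0.7, 1.5]
opening: 0.0117
t 20.57 pos mm [ 493.12 -241.87   67.17] yaw -3.0513 xaxis [-5.e-04  0.e+00 -1.e+00] F [-1.65 -0.68  1.47] M [-0.17  0.47  0.04] open 11.7
```

```bash
python3 -m pendant '[[0,-0.0042,-0.0002,-0.1,0,0,1],[0,-0.0042,-0.0002,-0.1,0,0,1],[0,-0.0042,-0.0002,-0.1,0,0,1],[0,0,0,0,0,0,1],[0,0,0,0,0,0,1]]' 10
python3 -c "from h import *;st()"
python3 -m pendant '[[0,-0.0042,-0.0002,-0.1,0,0,1],[0,-0.0042,-0.0002,-0.1,0,0,1],[0,-0.0042,-0.0002,-0.1,0,0,1],[0,0,0,0,0,0,1],[0,0,0,0,0,0,1]]' 10
python3 -c "from h import *;st()"
```

```text
clock: 21.2
eef_pos: [0.5063, -0.2399, 0.0672]
tcp_rot: [[0.001, -0.925, -0.379], [-0.0, -0.379, 0.925], [-1.0, -0.001, -0.0]]
contact_force: [-0.3, 0.6, 0.1]
opening: 0.0117
t 21.2 pos mm [ 506.26 -239.94   67.21] yaw -2.7524 xaxis [ 0.0012 -0.     -1.    ] F [-0.33  0.64  0.1 ] M [ 0.15 -0.05  0.01] open 11.7
clock: 21.82
eef_pos: [0.5175, -0.2345, 0.0672]
tcp_rot: [[0.001, -0.772, -0.635], [0.0, -0.635, 0.772], [-1.0, -0.001, -0.001]]
contact_force: [0.1, -0.0, -0.5]
opening: 0.0113
t 21.82 pos mm [ 517.48 -234.53   67.2 ] yaw -2.4531 xaxis [ 1.e-03  1.e-04 -1.e+00] F [ 0.06 -0.01 -0.47] M [ 0.31 -0.18  0.01] open 11.3
```

Turning smoothly with low force; continue.

```bash
python3 -m pendant '[[0,-0.0042,-0.0002,-0.1,0,0,1],[0,-0.0042,-0.0002,-0.1,0,0,1],[0,-0.0042,-0.0002,-0.1,0,0,1],[0,0,0,0,0,0,1],[0,0,0,0,0,0,1]]' 10
python3 -c "from h import *;st()"
python3 -m pendant '[[0,-0.0042,-0.0002,-0.1,0,0,1],[0,-0.0042,-0.0002,-0.1,0,0,1],[0,-0.0042,-0.0002,-0.1,0,0,1],[0,0,0,0,0,0,1],[0,0,0,0,0,0,1]]' 10
python3 -c "from h import *;st()
a=vision.camera('scene')[:,:,::-1].copy(); c=a[130:240,180:320]; cv2.imwrite('pics/m_s.png',cv2.convertScaleAbs(cv2.resize(c,None,fx=5,fy=5,interpolation=2),alpha=1.6))"
```

```text
clock: 22.45
eef_pos: [0.5268, -0.226, 0.0672]
tcp_rot: [[0.001, -0.55, -0.835], [0.0, -0.835, 0.55], [-1.0, -0.001, -0.001]]
contact_force: [2.1, 1.7, 0.2]
opening: 0.0114
t 22.45 pos mm [ 526.77 -226.03   67.19] yaw -2.1532 xaxis [ 1.1e-03  1.0e-04 -1.0e+00] F [2.06 1.67 0.24] M [ 0.41 -0.32 -0.04] open 11.4
clock: 23.08
eef_pos: [0.5332, -0.2152, 0.0673]
tcp_rot: [[0.001, -0.279, -0.96], [0.0, -0.96, 0.279], [-1.0, -0.0, -0.001]]
contact_force: [2.3, 1.6, 0.0]
opening: 0.0118
t 23.07 pos mm [ 533.21 -215.18   67.25] yaw -1.8532 xaxis [ 1.2e-03  1.0e-04 -1.0e+00] F [2.3 1.6 0. ] M [ 0.4  -0.56 -0.03] open 11.8
```

View pics/m_s.png

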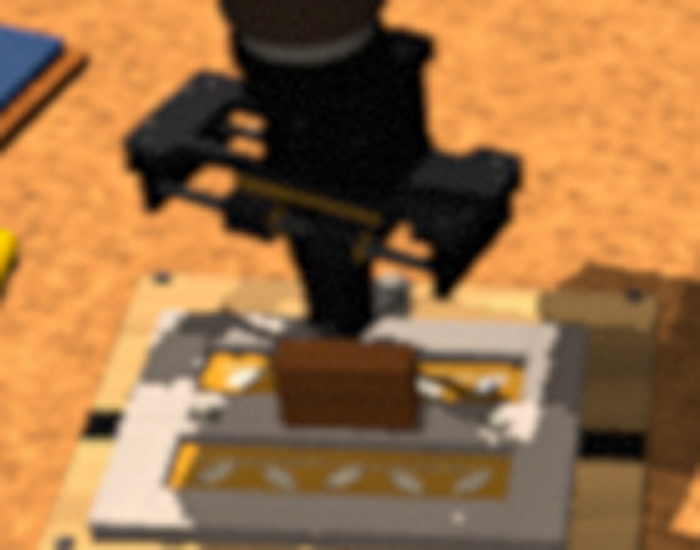

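```bash
python3 -m pendant '[[0,-0.0042,-0.0002,-0.1,0,0,1],[0,-0.0042,-0.0002,-0.1,0,0,1],[0,-0.0042,-0.0002,-0.1,0,0,1],[0,0,0,0,0,0,1],[0,0,0,0,0,0,1]]' 10
python3 -c "from h import *;st()"
python3 -m pendant '[[0,-0.0042,-0.0002,-0.1,0,0,1],[0,-0.0042,-0.0002,-0.1,0,0,1],[0,0,0,0,0,0,1],[0,0,0,0,0,0,1]]' 10
python3 -c "from h import *;st()
p=np.array([493.5,-198.1]);v=telemetry.get_obs()['eef_pos'][:2]*1000-p;print(v,np.linalg.norm(v),np.arctan2(v[1],v[0])-.0903+np.pi/2)"
```

```text
clock: 23.75
eef_pos: [0.5362, -0.2029, 0.0673]
tcp_rot: [[0.001, 0.018, -1.0], [0.0, -1.0, -0.018], [-1.0, -0.0, -0.001]]
contact_force: [3.1, 2.0, -1.2]
opening: 0.0114
t 23.75 pos mm [ 536.22 -202.91   67.26] yaw -1.5531 xaxis [ 1.4e-03  1.0e-04 -1.0e+00] F [ 3.14  2.03 -1.23] M [ 0.6  -0.94 -0.02] open 11.4
clock: 24.25
eef_pos: [0.5361, -0.1945, 0.0673]
tcp_rot: [[0.001, 0.216, -0.976], [0.0, -0.976, -0.216], [-1.0, 0.0, -0.001]]
contact_force: [3.7, 3.0, -0.7]
opening: 0.0116
t 24.25 pos mm [ 536.1  -194.54   67.26] yaw -1.3531 xaxis [ 1.5e-03  1.0e-04 -1.0e+00] F [ 3.75  3.01 -0.66] M [ 0.65 -1.3  -0.06] open 11.6
[42.59790092  3.55986481] 42.74638932696792 1.563871614822489
```

```bash
python3 -m pendant '[[0,0,0,0,0,0,0.6],[0,0,0,0,0,0,0.4],[0,0,0,0,0,0,0.2],[0,0,0,0,0,0,0.2],[0,0,0,0,0,0,0.2]]'
python3 -c "from h import *;st()"
python3 -m pendant '[[-0.02,0,0,0,0,0,0.2],[-0.04,0,0,0,0,0,0.2],[-0.04,0,0,0,0,0,0.2],[-0.04,0,0,0,0,0,0.2],[-0.03,0,0,0,0,0,0.2]]'
python3 -c "from h import *;go(.45,.15,.25,.0903)"
```

```text
clock: 24.88
eef_pos: [0.5353, -0.1947, 0.0671]
tcp_rot: [[-0.0, 0.218, -0.976], [-0.0, -0.976, -0.218], [-1.0, -0.0, 0.0]]
contact_force: [-0.4, -0.8, 0.2]
opening: 0.0344
t 24.88 pos mm [ 535.27 -194.69   67.11] yaw -1.3513 xaxis [-4.e-04 -0.e+00 -1.e+00] F [-0.41 -0.83  0.19] M [-0.1  -0.03 -0.  ] open 34.4
clock: 25.5
eef_pos: [0.5356, -0.1947, 0.2392]
tcp_rot: [[0.002, 0.218, -0.976], [-0.0, -0.976, -0.218], [-1.0, 0.001, -0.002]]
contact_force: [0.3, 0.4, -0.1]
opening: 0.0352
shift mm [ -11.04 -355.04    8.4 ] turn rad [-1.4415e+00 -9.0000e-04 -1.8000e-03]
t 25.5 pos mm [ 535.58 -194.68  239.23] yaw -1.3512 xaxis [ 1.8e-03 -3.0e-04 -1.0e+00] F [ 0.31  0.38 -0.15] M [-0.07 -0.09 -0.04] open 35.2
```

```bash
python3 -m pendant '[[0,-0.04,0,0,0,0,0.2],[0,-0.055,0,0,0,0,0.2],[0,-0.055,0,0,0,0,0.2],[0,-0.055,0,0,0,0,0.2],[0,-0.055,0,0,0,0,0.2]]'
python3 -m pendant '[[0,-0.05,0,0,0,0,0.2],[0,-0.03,0,0,0,0,0.2],[0,0,0,0,0,0,0.2]]'
python3 -c "from h import *
a=vision.camera('top')[:,:,::-1].copy(); cv2.imwrite('pics/f_top.png',a);c=a[150:250,325:450]; cv2.imwrite('pics/f_t.png',cv2.convertScaleAbs(cv2.resize(c,None,fx=6,fy=6,interpolation=2),alpha=1.6))
a=vision.camera('scene')[:,:,::-1].copy();cv2.imwrite('pics/f_scene.png',a); c=a[160:260,180:320]; cv2.imwrite('pics/f_s.png',cv2.convertScaleAbs(cv2.resize(c,None,fx=5.7,fy=5.7,interpolation=2),alpha=1.6))
"
```

```text
clock: 26.12
eef_pos: [0.4781, 0.0607, 0.2374]
tcp_rot: [[0.0, 0.218, -0.976], [0.0, -0.976, -0.218], [-1.0, -0.0, -0.0]]
contact_force: [0.5, 0.2, -0.4]
opening: 0.0348
clock: 26.5
eef_pos: [0.4609, 0.1388, 0.2373]
tcp_rot: [[0.0, 0.221, -0.975], [0.0, -0.975, -0.221], [-1.0, -0.0, -0.0]]
contact_force: [-0.4, -0.4, 0.9]
opening: 0.0348
```

View pics/f_t.png

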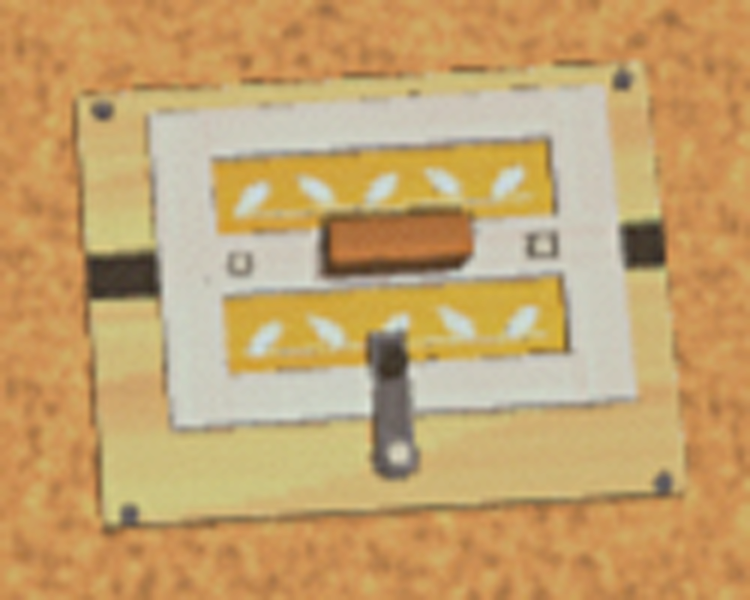

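View pics/f_s.png

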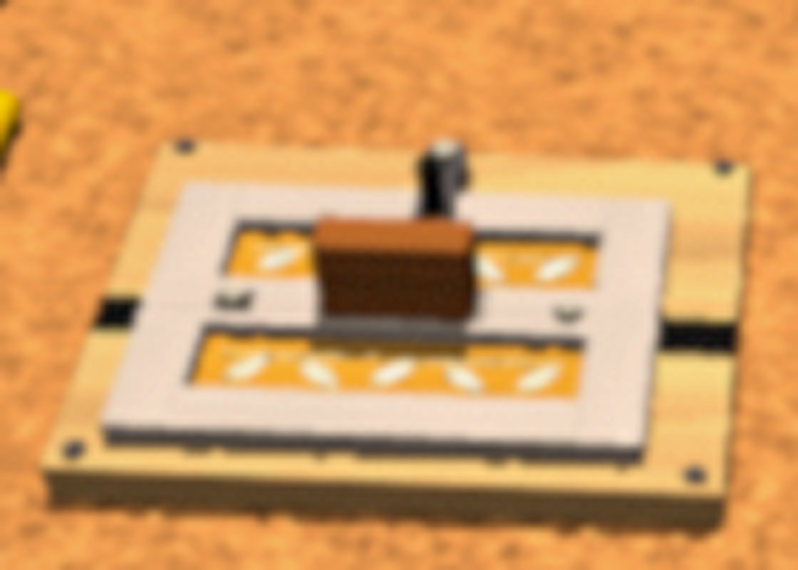

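View pics/f_scene.png

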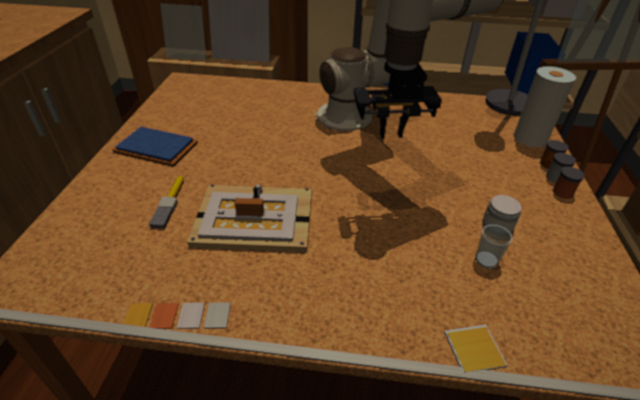

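Run:
```python
from h import *
a=cv2.imread("pics/f_top.png");c=a[200:232,375:405]; cv2.imwrite("pics/f_c.png",cv2.convertScaleAbs(cv2.resize(c,None,fx=18,fy=18,interpolation=2),alpha=1.8))
px=lambda x,y:(325+(x+.5)/6-.5,150+(y+.5)/6-.5)
for A,B in(((397.5,455),(388,335)),((393.5,420),(388.3,345))):
  d=ray('top',px(*B),.040)-ray('top',px(*A),.040); print(np.arctan2(d[1],d[0])-.0903+np.pi/2, np.linalg.norm(d))
o=np.array([.5949,-.1887]);y=.0903;R=np.array([[np.cos(y),-np.sin(y)],[np.sin(y),np.cos(y)]])
for th in(1.47,1.57,1.65):
  for r,z in((0,.042),(.02,.0405),(.042,.0705),(.061-.009,.0405)):
    P=[*(o+R@(np.array([-.1,0])+r*np.array([np.sin(th),-np.cos(th)]))),z]
    print(th,r,((proj("top",P)-[375,200]+.5)*18-.5).round())
```

```text
1.5628571196145196 0.059608156037632753
1.5532255582618402 0.037295404558091966
1.47 0 [292. 461.]
1.47 0.02 [293. 341.]
1.47 0.042 [318. 178.]
1.47 0.052 [295. 148.]
1.57 0 [292. 461.]
1.57 0.02 [280. 341.]
1.57 0.042 [292. 178.]
1.57 0.052 [264. 148.]
1.65 0 [292. 461.]
1.65 0.02 [271. 342.]
1.65 0.042 [271. 180.]
1.65 0.052 [239. 151.]
```

View pics/f_c.png

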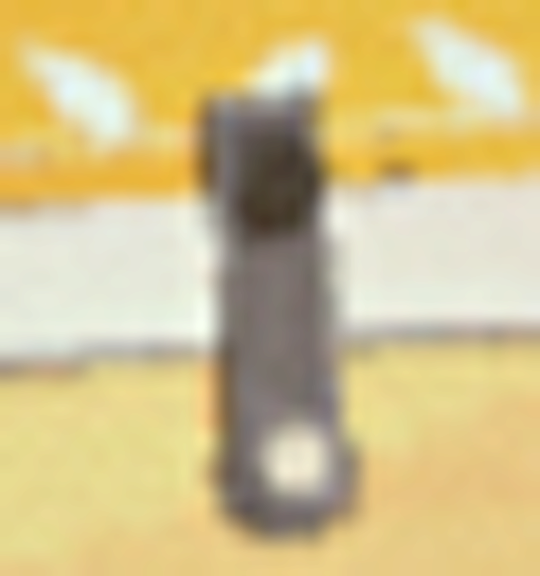

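```bash
python3 -m pendant '[[0,0,0,0,0,0,0.2],[0,0,0,0,0,0,0.2]]' && python3 -c "
from bench import finish_job
print(finish_job())"
```

```text
clock: 26.85
eef_pos: [0.4615, 0.1364, 0.2371]
tcp_rot: [[-0.0, 0.216, -0.976], [-0.0, -0.976, -0.216], [-1.0, 0.0, 0.0]]
contact_force: [-0.2, -0.2, 0.0]
opening: 0.0346
the job is handed in; nothing more can be done
None
```

I took the frame by its wooden grip, let it down over both pins, turned the clip square over its edge, let go and handed the job in at about 27 s.

- **Pins:** I found them from the camera pictures and lined the holes up to match. Then I went down in steps of 0.5 to 1 mm, watching the wrist force. The holes met both pins without touching the tips, so the force check only confirmed the fit; I did not search for the pins by feel.
- **Seating:** The frame touched the board at the expected height (TCP z about 62.4 mm). I pressed down with only about 10 N, well under the 60 N limit. The last pictures show both pins inside their holes and the frame flat on the board.
- **Clip:** I pinched the lug and turned it with only a few newtons. The last top view puts the clip at about 1.56 rad, against 1.57 for square.
- **Disagreements:** The two cameras differed by about 2 mm across the frame. The camera position of the held frame also differed from the robot's own by about 2 mm. I therefore used the frame's offset from the pins as seen in the pictures, which proved right.
- **Leaving it:** The arm moved away and was touching nothing at hand-in. I did not go near the jar, tin or brush, and the last picture shows them standing where they were at the start.

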